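Put the left-over spares back in the parts organiser

ROBOT

A 6-joint arm with a two-finger parallel gripper is mounted at the origin on the work surface. World frame = base frame: x ahead of the robot, y to its left, z up, the work surface at z = 0. Lengths are in m, angles in rad, forces in N, time in s.
With the tool pointing down it reaches from about 0.325 to 0.75 m from the base axis. Payload 7.6 kg.
Tool frame: the origin (TCP) lies at the very end of the fingers, on their centre line; the grasp point (between the pads) lies 19 mm behind it (arm.hold_point_z is the distance from the TCP to the grasp point, in m); z points along the fingers, y is the line along which they close (so a half turn about z gives the same grasp; the last joint's range is limited). The gripper opens to 85 mm and grips with 20 to 120 N. Pads are 22 mm wide; open, the fingers measure 114 mm over their backs; the gripper's body (76 mm by 85 mm) begins 54 mm behind the grasp point. The pads swing forward as they close: fully open they stand 13 mm farther back than shut.
Start: joints at [1.081, 0.052, 1.401, -0, 1.689, -0.07], TCP at [0.214, 0.479, 0.231] pointing down, gripper open.
Joint ranges: [-2.9, 2.9], [-0.91, 2.17], [0.12, 2.37], [-1.06, 4.2], [0.26, 2.73], [-2.93, 2.93]. Speed limits (rad/s): [2.57, 2.57, 3.01, 3.14, 3.14, 3.14].

INTERFACE

Orientations are given as a unit quaternion [x, y, z, w].
In Python, from bench import arm gives the robot as it stands. Calls block until the motion is done:
- arm.move_pose(position, orientation): joint-space move of the TCP to a pose.
- arm.servo_line(position, speed=0.15, rotation=None): straight line of the TCP; rotation=None keeps the orientation; speed is the mean speed in m/s.
- arm.move_j(angles): joint-space move.
- arm.grip(opening): finger opening in m; the grip force is fixed at half the most; returns when the fingers have stopped.
- arm.sleep(seconds).
- arm.solve_ik(position, orientation): joint angles nearest the present ones, or None.
- arm.capture(name): name is "side" or "top" or "wrist"; returns the picture (420x560x3 uint8, red, green, blue); there is no depth.
- arm.camera_info(name): a dict with "fx", "fy", "cx", "cy" (pixels), "extrinsics" (4x4, takes a point from camera to world coordinates); the wrist camera has in their place "mount" (4x4, takes a point from camera to tool coordinates, whose origin is the TCP and whose axes are the flange's). Camera axes: x right, y down, z forward; pixel columns grow to the right and rows downward; lengths in m; the calibration is good to about 2 mm. A picture is of the moment at which its call begins: read the wrist's pose just before it. camera_info takes no time and is no camera call.
A pose or a line that the arm cannot do raises arm.PlanningError and nothing moves.
- arm.hand_in(): hands the job in; it is judged then, once.
Readings, each from a call of its own:
- arm.read_t(): time.
- arm.read_joint_pos(): joint angles.
- arm.read_dq(): joint speeds.
- arm.read_effort(): joint torques, N m.
- arm.read_tcp_pos(): TCP position.
- arm.read_ee_rot(): TCP orientation.
- arm.read_force(): force on the tool from outside, world axes, zero at the start.
- arm.read_torque(): the same for the moment, N m.
- arm.read_gripper_width(): finger opening in m.
- arm.read_grip_force(): force on a finger pad.
Only numpy, scipy, OpenCV 4.12 (cv2) and the standard library are available. Lean on these libraries where they do the work, as an engineer would, in place of code of your own. Each camera call takes 0.05 s, during which the arm holds its last target. There are 200 camera calls.

TASK

Put the loose ball bearing, spur gear, drill chuck and hexagon nut away in the parts organiser, each into the bin that already holds one of its kind: set it down, without dropping it, flat on the floor of the bin beside the one that is there, bearing and nut lying flat, gear hub up, chuck standing jaws up. The plain spacer ring and the smooth spoked pulley on the bench have no bin: leave them lying where they are.

Things in the scene. Friction and masses are not known exactly. Their poses are not given: they have to be found in the camera images.
- bearing: loose sealed ball bearing lying flat: bright steel outer and inner rings with a black seal between; 47 mm outer diameter, 17 mm bore, 14 mm thick. Origin: centre of its underside; z is its axis, up.
- gear: loose steel spur gear lying flat, hub up: 54 mm over its 16 teeth, toothed disc 14 mm thick, on it a plain round hub 26 mm in diameter and 14 mm high (top 28 mm above the underside), 13 mm bore. Origin: centre of its underside; z is its axis, up.
- chuck: loose keyed drill chuck standing on its back end, jaws up: 36 mm diameter up to 18 mm, a 42 mm diameter sleeve from 18 to 40 mm with a toothed ring at its lower edge, above it a cone tapering to 21 mm at 55 mm, jaw tips to 60 mm; about 0.3 kg. Origin: centre of its underside; z is its axis, up.
- nut: loose steel hexagon nut (M24) lying flat: 36 mm across flats, 21 mm high, 22 mm bore. Origin: centre of its underside; z is its axis, up; two of its flats face +y and -y, the others lie 60 degrees apart.
- spacer: look-alike without a bin, stays where it is: plain steel spacer ring lying flat, as big round as the bearing (47 mm, 14 mm thick) but with a 29 mm bore and neither inner ring nor seal. Loose. Origin: centre of its underside.
- pulley: look-alike without a bin, stays where it is: cast aluminium V-belt pulley lying flat, smooth rim 64 mm in diameter and 20 mm wide, four spokes, 22 mm hub reaching 28 mm high. Loose. Origin: centre of its underside.
- bin_bearing: the bearing bin: fixed open-topped blue bin, 140 (x) x 106 (y) mm, 36 high, walls and floor 3 mm. Origin: centre of its underside, z up; floor's top at z = +3 mm. A ball bearing like the loose one lies loose in it, about 35 mm from its origin towards +x; the other half, centred 33 mm towards -x, is empty. The four bins look alike and stand parallel, two by two, 1 mm apart, in a fixed black case.
- bin_gear: the gear bin: fixed open-topped blue bin, 140 (x) x 106 (y) mm, 36 high, walls and floor 3 mm. Origin: centre of its underside, z up; floor's top at z = +3 mm. A spur gear like the loose one, hub up, lies loose in it, about 35 mm from its origin towards +x; the other half, centred 33 mm towards -x, is empty. Stands with the other bins in the case, whose 22 mm high rim surrounds them.
- bin_chuck: the chuck bin: fixed open-topped blue bin, 140 (x) x 106 (y) mm, 36 high, walls and floor 3 mm. Origin: centre of its underside, z up; floor's top at z = +3 mm. A drill chuck like the loose one, standing, its top 62 mm above the bin's underside, lies loose in it, about 35 mm from its origin towards +x; the other half, centred 33 mm towards -x, is empty. Stands with the other bins in the case.
- bin_nut: the nut bin: fixed open-topped blue bin, 140 (x) x 106 (y) mm, 36 high, walls and floor 3 mm. Origin: centre of its underside, z up; floor's top at z = +3 mm. A hexagon nut like the loose one lies loose in it, about 35 mm from its origin towards +x; the other half, centred 33 mm towards -x, is empty. Stands with the other bins in the case; the case's clear lid lies open, flat, beyond its +y side.
There are look-alikes about, which are no part of the job. What is shaped like the bearing but green, purple or yellow is not meant.

How it is judged:
At the end, for the whole second after the job is handed in: Bearing, gear, chuck and nut each stand in the bin of their own kind, at rest: centre inside the bin (within 62 mm of its origin along x, 45 mm along y), underside within 6 mm of the bin's floor, axis within 0.2 rad of upright; spacer ring and pulley within 20 mm of where they lay (x of bearing in the frame of bin_bearing between -0.062 and 0.062 m and y of bearing in the frame of bin_bearing between -0.045 and 0.045 m and z of bearing in the frame of bin_bearing between -0.002 and 0.009 m and angle between each of bearing, gear, chuck, nut's own z axis and vertical below 0.2 rad and linear speed of each of bearing, gear, chuck, nut below 0.02 m/s and x of gear in the frame of bin_gear between -0.062 and 0.062 m and y of gear in the frame of bin_gear between -0.045 and 0.045 m and z of gear in the frame of bin_gear between -0.002 and 0.009 m and x of chuck in the frame of bin_chuck between -0.062 and 0.062 m and y of chuck in the frame of bin_chuck between -0.045 and 0.045 m and z of chuck in the frame of bin_chuck between -0.002 and 0.009 m and x of nut in the frame of bin_nut between -0.062 and 0.062 m and y of nut in the frame of bin_nut between -0.045 and 0.045 m and z of nut in the frame of bin_nut between -0.002 and 0.009 m and distance of each of spacer, pulley from where it was at the start of the episode below 0.02 m); the robot touches nothing.
It fails at once if a part was dropped into its bin (it came down faster than 0.8 m/s, as after a free fall of over 3 cm) ((horizontal distance between bearing and bin_bearing below 0.075 m and height (world z) of bearing below 0.04 m and linear speed of bearing above 0.8 m/s) or (horizontal distance between gear and bin_gear below 0.075 m and height (world z) of gear below 0.04 m and linear speed of gear above 0.8 m/s) or (horizontal distance between chuck and bin_chuck below 0.075 m and height (world z) of chuck below 0.04 m and linear speed of chuck above 0.8 m/s) or (horizontal distance between nut and bin_nut below 0.075 m and height (world z) of nut below 0.04 m and linear speed of nut above 0.8 m/s)).
It fails at once if the spacer, which does not belong in the organiser, was moved by more than 2 cm (distance of spacer from where it was at the start of the episode above 0.02 m).
It fails at once if the pulley, which does not belong in the organiser, was moved by more than 2 cm (distance of pulley from where it was at the start of the episode above 0.02 m).
It also fails if it takes over 99 s, if anything falls off the work surface, if the arm or the gripper's body presses on something with over 40 N, if the wrist force passes 120 N, or if a joint passes its speed limit or range.

## Working session

There is one attempt and no reset: what is moved stays moved. The work goes in short steps, each a Python script; the robot and the scene stay as the last script left them, time stands still between calls to the robot, and variables do not carry over. Pictures are saved under pics/ and viewed, at most 14 in all, crops included, and the job is handed in when it is done.

```bash
mkdir -p pics; ls
python3 - <<'E'
from bench import arm
import cv2,numpy as np
for n in("top","side"):
    cv2.imwrite(f"pics/{n}0.png",arm.capture(n)[:,:,::-1]); i=arm.camera_info(n); print(n,i["fx"],i["cx"],i["cy"],np.round(i["extrinsics"],3).tolist())
i=arm.camera_info("wrist");print(i)
print(arm.read_t(),arm.read_ee_rot(),arm.hold_point_z)
E
```

```text
pics
top 396.2356081092961 280.0150398010363 214.8590911191681 [[-0.016, -0.992, 0.128, 0.366], [-1.0, 0.017, 0.009, -0.01], [-0.012, -0.128, -0.992, 0.864], [0.0, 0.0, 0.0, 1.0]]
side 428.0075990172766 281.9678610128717 203.02302540061467 [[0.982, -0.132, 0.137, 0.352], [-0.19, -0.681, 0.707, -0.675], [-0.001, -0.72, -0.694, 0.684], [0.0, 0.0, 0.0, 1.0]]
{'fx': 356.17477188650605, 'fy': 356.17477188650605, 'cx': 275.3753967242008, 'cy': 211.48503918874374, 'mount': array([[ 9.98157918e-04, -9.48058544e-01, -3.18094328e-01,
         8.19586480e-02],
       [ 9.99998807e-01,  5.71227605e-04,  1.43542174e-03,
        -2.43886047e-04],
       [-1.17915959e-03, -3.18095381e-01,  9.48057982e-01,
        -1.41449755e-01],
       [ 0.00000000e+00,  0.00000000e+00,  0.00000000e+00,
         1.00000000e+00]])}
0.1 [ 2.08362654e-01  9.78051376e-01 -6.89921491e-04 -1.87533981e-04] 0.0187
```

View pics/top0.png

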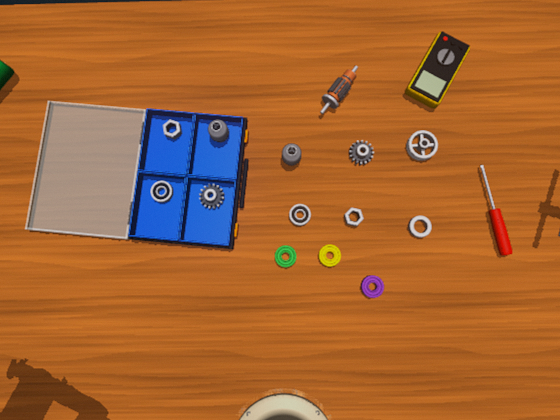

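View pics/side0.png

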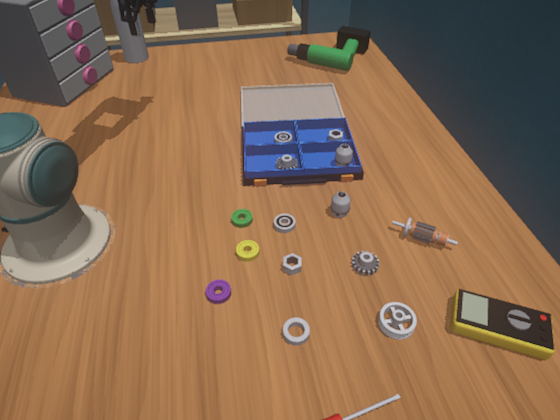

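The top view shows, as (column, row):
- **Loose parts:** chuck (291,154), gear (361,152), bearing (300,215), nut (354,217).
- **Look-alikes:** spacer (420,227), a wide-bored ring with no seal. Pulley (423,145), spoked. The green, yellow and purple rings at (286,257), (330,255) and (372,287) aren't meant.
- **Bins, by their samples:** nut (172,129), chuck (217,130), bearing (161,191), gear (211,195).

Next I'll measure the blobs in both views and check an enlarged crop.

```bash
cat > h.py <<'E'
import numpy as np,cv2
from bench import arm
def ray(n,uv,T=None):
    i=arm.camera_info(n); T=i["extrinsics"] if T is None else T
    d=np.array([(uv[0]-i["cx"])/i["fx"],(uv[1]-i["cy"])/i["fy"],1.])
    return T[:3,3],T[:3,:3]@d
def plane(n,uv,z,T=None):
    o,d=ray(n,uv,T); return o+d*(z-o[2])/d[2]
def tri(r1,r2):
    (o1,d1),(o2,d2)=r1,r2
    s,*_=np.linalg.lstsq(np.c_[d1,-d2],o2-o1,rcond=None)
    a,b=o1+s[0]*d1,o2+s[1]*d2
    return (a+b)/2,np.linalg.norm(a-b)
def proj(n,p,T=None):
    i=arm.camera_info(n); T=i["extrinsics"] if T is None else T
    q=T[:3,:3].T@(np.asarray(p)-T[:3,3]); return np.array([i["fx"]*q[0]/q[2]+i["cx"],i["fy"]*q[1]/q[2]+i["cy"]])
def blobs(img,lo,hi,amin=40):
    m=cv2.inRange(cv2.cvtColor(img,cv2.COLOR_RGB2HSV),lo,hi)
    m=cv2.morphologyEx(m,cv2.MORPH_CLOSE,np.ones((3,3)))
    c,_=cv2.findContours(m,cv2.RETR_EXTERNAL,cv2.CHAIN_APPROX_NONE)
    return [(cv2.minEnclosingCircle(k),cv2.minAreaRect(k),cv2.contourArea(cv2.convexHull(k))) for k in c if cv2.contourArea(k)>amin]
E
python3 - <<'E'
from h import *
for n in("top","side"):
    im=cv2.imread(f"pics/{n}0.png")[:,:,::-1].copy()
    for nm,lo,hi in(("grey",(0,0,30),(180,75,255)),("blue",(105,140,60),(125,255,255))):
        for c,r,a in blobs(im,lo,hi):
            if a<(30000 if nm=="blue" else 2500): print(n,nm,np.round(c[0]),round(c[1],1),"rect",np.round(r[0],1),np.round(r[1],1),round(r[2]),a, np.round(plane(n,r[0],.012),3))
t=cv2.resize(cv2.imread("pics/top0.png")[100:300,130:450],None,fx=2.5,fy=2.5,interpolation=cv2.INTER_CUBIC)
cv2.imwrite("pics/crop.png",t)
E
```

```text
top grey [283. 418.] 43.0 rect [283.  406.5] [25. 86.] 90 1539.0 [ 0.082 -0.002  0.012]
top grey [420. 226.] 11.4 rect [420. 226.] [20. 22.] 90 365.5 [ 0.447 -0.303  0.012]
top grey [354. 216.] 9.6 rect [353.5 216.5] [18.3 17.1] 72 243.0 [ 0.47  -0.161  0.012]
top grey [300. 214.] 10.9 rect [299.3 214.3] [20.5 21.2] 45 351.5 [ 0.477 -0.044  0.012]
top grey [211. 196.] 12.6 rect [211.4 195.8] [24.4 23.5] 59 452.5 [0.521 0.147 0.012]
top grey [161. 191.] 11.0 rect [161.5 190.5] [21. 21.] 0 353.5 [0.535 0.257 0.012]
top grey [487. 186.] 22.6 rect [487.4 186.4] [45.2  3. ] 74 123.5 [ 0.531 -0.454  0.012]
top grey [291. 154.] 10.3 rect [291. 154.] [20. 18.] 90 299.5 [ 0.612 -0.029  0.012]
top grey [361. 152.] 12.3 rect [361.1 152.1] [23.6 23.9] 34 447.0 [ 0.613 -0.184  0.012]
top grey [422. 145.] 15.7 rect [422.  144.5] [29. 30.] 90 702.0 [ 0.628 -0.319  0.012]
top grey [218. 130.] 11.4 rect [217.9 130.3] [22.8 18.3] 63 337.0 [0.669 0.133 0.012]
top grey [172. 128.] 10.0 rect [172. 129.] [18.4 17. ] 45 249.0 [0.675 0.236 0.012]
top grey [226. 182.] 66.6 rect [237.3 185. ] [ 23.4 133.2] 16
[... 913 characters left out ...]
 0.012]
side grey [402. 225.] 11.2 rect [404. 223.] [19.8 17. ] 45 223.0 [ 0.731 -0.101  0.012]
side grey [284. 222.] 11.1 rect [284.5 222.5] [19. 21.] 90 328.5 [ 0.478 -0.05   0.012]
side grey [340. 204.] 13.2 rect [340.3 204. ] [18.4 26.4] 8 394.0 [ 0.613 -0.018  0.012]
side grey [286. 164.] 10.7 rect [286.5 161. ] [14. 21.] 90 235.5 [0.525 0.158 0.012]
side grey [283. 137.] 8.8 rect [282.5 136.5] [11. 17.] 90 156.0 [0.535 0.264 0.012]
side grey [336. 135.] 7.6 rect [335.5 134. ] [10. 13.] 90 118.0 [0.679 0.248 0.012]
side grey [298.  48.] 11.1 rect [298.5  49. ] [10. 21.] 90 171.5 [0.696 0.787 0.012]
side blue [297. 151.] 55.5 rect [297.5 144.6] [ 49.3 109.1] 87 4498.5 [0.567 0.221 0.012]
```

View pics/crop.png

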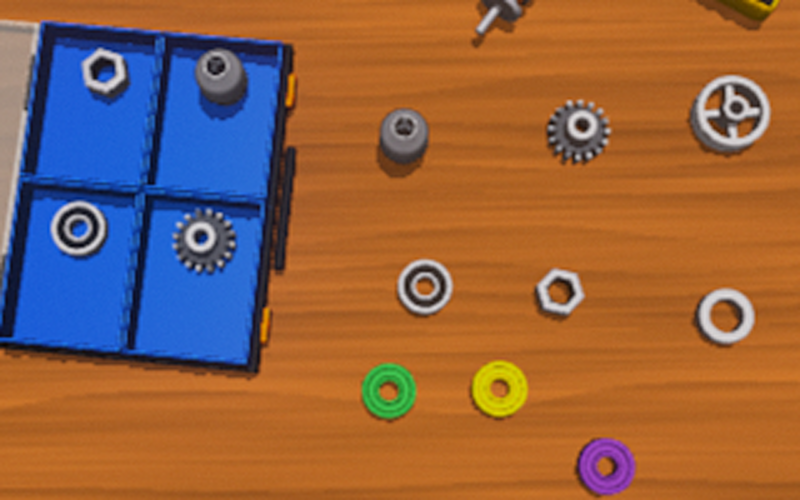

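The crop confirms the identities. Bearing (425,287) has a black seal and nut (560,293) is hexagonal. Chuck (404,135) and gear (579,130, hub up) are clear. The spacer (726,317) is a plain wide-bored ring and the pulley (731,112) has spokes, so both stay where they are. Next is a wrist survey from four places.

```bash
cat >> h.py <<'E'
from scipy.spatial.transform import Rotation as Ro
def quat(a):  # tool down, fingers close along world angle a
    y=np.array([np.cos(a),np.sin(a),0]);z=np.array([0,0,-1.]);return Ro.from_matrix(np.c_[np.cross(y,z),y,z]).as_quat()
def wristT():
    T=np.eye(4);T[:3,:3]=Ro.from_quat(arm.read_ee_rot()).as_matrix();T[:3,3]=arm.read_tcp_pos()
    return T@arm.camera_info("wrist")["mount"]
def shot(name):
    T=wristT();im=arm.capture("wrist");np.save(f"pics/{name}.npy",T);cv2.imwrite(f"pics/{name}.png",im[:,:,::-1]);return im,T
E
python3 - <<'E'
from h import *
for n,p in(("D",(.46,.25,.25)),("C",(.51,.15,.25)),("B",(.51,-.04,.25)),("A",(.46,-.15,.25))):
    arm.move_pose(p,quat(np.pi/2)); im,T=shot(n)
    print(n,arm.read_t(),np.round(T[:3,3],3))
    for c,r,a in blobs(im,(0,0,30),(180,75,255),150):
        if a<3500: print("  ",np.round(c[0]),round(c[1],1),"rect",np.round(r[0],1),np.round(r[1]),a,np.round(plane("wrist",r[0],.014,T),3))
E
python3 - <<'E'
import cv2,numpy as np
a,b=cv2.imread("pics/A.png"),cv2.imread("pics/C.png")
cv2.imwrite("pics/AB.png",cv2.resize(b,(800,600),interpolation=cv2.INTER_CUBIC))
E
```

```text
D 1.425 [0.378 0.25  0.391]
   [467. 404.] 19.3 rect [469.8 405.1] [26. 36.] 699.0 [0.783 0.517 0.014]
   [263. 340.] 17.8 rect [262.6 339.5] [35. 30.] 834.0 [0.676 0.235 0.014]
   [178. 342.] 26.0 rect [179.4 342.1] [27. 52.] 1166.5 [0.68  0.129 0.014]
   [152. 324.] 44.0 rect [136.4 319.6] [32. 88.] 1774.5 [0.646 0.078 0.014]
   [ 39. 298.] 29.3 rect [ 39.2 298.4] [37. 59.] 1710.5 [ 0.616 -0.036  0.014]
   [281. 236.] 20.8 rect [281. 236.] [40. 40.] 1308.5 [0.534 0.258 0.014]
   [184. 226.] 24.7 rect [183.9 225.9] [48. 48.] 1805.5 [0.522 0.148 0.014]
   [  8. 188.] 12.1 rect [  9.5 188.5] [21. 19.] 326.5 [ 0.478 -0.039  0.014]
   [ 14. 187.] 23.3 rect [ 18.  187.5] [43. 36.] 1266.0 [ 0.477 -0.03   0.014]
C 2.0 [0.428 0.15  0.391]
   [474. 408.] 24.1 rect [474.  402.5] [33. 44.] 906.5 [0.829 0.422 0.014]
   [ 61. 339.] 21.6 rect [ 63. 344.] [28. 42.] 901.5 [ 0.733 -0.12   0.014]
   [346. 305.] 18.4 rect [345.9 304.9] [37. 31.] 885.5 [0.675 0.237 0.014]
   [258. 304.] 23.4 rect [258. 304.] [36. 47.] 1349.0 [0.674 0.129 0.014]
   [152. 324.] 44.0 rect [136.1 319.5] [33. 88.] 1898.0 [ 
[... 1939 characters left out ...]
   [407. 313.] 37.2 rect [412.6 310.3] [74. 20.] 1080.5 [0.634 0.021 0.014]
   [145. 322.] 44.6 rect [130.3 317.9] [45. 88.] 2841.0 [ 0.645 -0.329  0.014]
   [374. 296.] 22.6 rect [369. 295.] [24. 44.] 826.0 [ 0.612 -0.035  0.014]
   [248. 294.] 22.5 rect [247.5 293.5] [43. 43.] 1487.5 [ 0.61  -0.182  0.014]
   [536. 223.] 27.8 rect [534.  225.5] [47. 50.] 1901.5 [0.522 0.145 0.014]
   [ 14. 236.] 37.4 rect [ 12.7 237.3] [75.  6.] 399.0 [ 0.537 -0.449  0.014]
   [370. 186.] 22.2 rect [370.3 186.8] [42. 43.] 1458.0 [ 0.477 -0.045  0.014]
   [266. 181.] 19.6 rect [265.5 181.5] [34. 38.] 1004.5 [ 0.471 -0.16   0.014]
   [134. 160.] 23.8 rect [134.  159.5] [43. 46.] 1596.0 [ 0.447 -0.3    0.014]
```

View pics/AB.png

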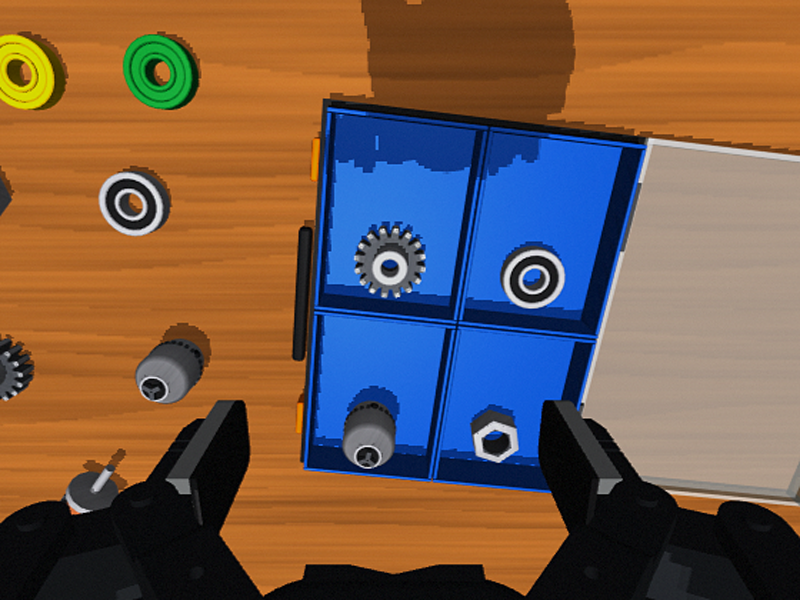

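View pics/A.png

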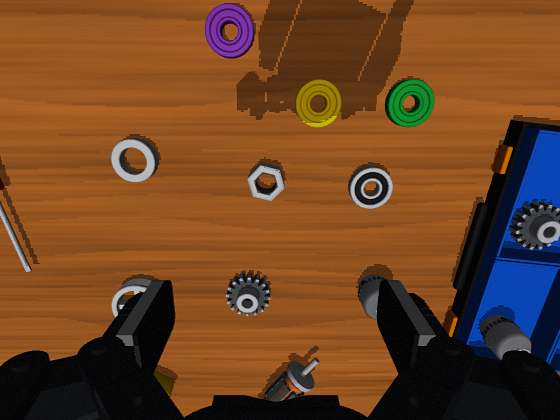

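Wrist shot C shows the bins upside down, with x growing downward: gear, bearing, chuck and nut samples, and a divider cross near (459,324) of the enlarged picture. Shot A shows the loose nut at (266,182), gear (247,294), bearing (370,187), spacer (134,160) and pulley (140,300). Next I'll triangulate the bright top faces, the divider cross and the nut's yaw.

Run:
```python
from h import *
I={n:(cv2.imread(f"pics/{n}.png")[:,:,::-1].copy(),np.load(f"pics/{n}.npy")) for n in"ABCD"}
def bright(n,lo,hi):
    im,T=I[n];m=cv2.inRange(cv2.cvtColor(im,cv2.COLOR_RGB2HSV),lo,hi)
    c,_=cv2.findContours(m,cv2.RETR_EXTERNAL,cv2.CHAIN_APPROX_NONE)
    return [(cv2.fitEllipse(k)[0],k) for k in c if len(k)>20 and cv2.contourArea(k)>60]
guess=dict(bearing=(.478,-.044,.014),nut=(.471,-.160,.021),gear=(.607,-.180,.028),chuck=(.607,-.03,.055),sb=(.53,.256,.02),sg=(.52,.147,.03),sn=(.67,.235,.03),sc=(.66,.13,.058))
for k,g in guess.items():
    o={}
    for n in"ABCD":
        p=proj("wrist",g,I[n][1]); c=[(np.hypot(*(np.array(e)-p)),e,q) for e,q in bright(n,(0,0,190),(180,50,255))]
        c=min(c,key=lambda t:t[0]) if c else None
        if c and c[0]<14:o[n]=c
    out=[]
    L=list(o)
    for i in range(len(L)):
        for j in range(i):
            p,r=tri(ray("wrist",o[L[i]][1],I[L[i]][1]),ray("wrist",o[L[j]][1],I[L[j]][1])); out.append((L[j]+L[i],np.round(p,4).tolist(),round(r,4)))
    print(k,[ (n,np.round(o[n][1]).tolist()) for n in o],*out,sep="\n   ")
    if k in("nut","sn"):
        for n in o:
            pts=np.array([plane("wrist",q[0],.021 if k=="nut" else .03,I[n][1])[:2] for q in o[n][2]])
            c=pts.mean(0)
            # six-fold orientation of corner radius
            d=pts-(pts.max(0)+pts.min(0))/2; th=np.arctan2(d[:,1],d[:,0]); r=np.hypot(*d.T)
            z=((r-r.mean())*np.exp(6j*th)).sum(); corner=np.degrees(np.angle(z))/6
            h=cv2.approxPolyDP(cv2.convexHull((pts*1e4).astype(np.int32)),20,True)
            print("  corner deg mod60",n,round(corner,1),"flat normal",round(corner+30,1),"rmax",r.max().round(4),len(h), h[:,0].tolist())
# divider cross: lines of bright-blue? use pixel from picture C, and top
print("cross C",[np.round(plane("wrist",(321,227),z,I["C"][1]),4).tolist() for z in(.036,.042)],"top",np.round(plane("top",(187.2,176),.04),4))
print(tri(ray("wrist",(321,227),I["C"][1]),ray("top",(187.2,176))))
for n in"CD":
    im=I[n][0]; p=proj("wrist",(.595,.197,.04),I[n][1]).astype(int); print(n,p)
    x,y=max(p[0]-150,0),max(p[1]-180,0);cr=im[y:y+300,x:x+300];print("origin",x,y,cr.shape)
    cv2.imwrite(f"pics/{n}c.png",cv2.resize(cr,None,fx=1.95,fy=1.95,interpolation=cv2.INTER_CUBIC))
cv2.imwrite("pics/D2.png",cv2.resize(I["D"][0],(800,600),interpolation=cv2.INTER_CUBIC))
```

```text
bearing
   [('B', [270.0, 142.0]), ('C', [91.0, 142.0]), ('D', [7.0, 189.0])]
   ('BC', [0.4785, -0.0438, 0.012], np.float64(0.0001))
   ('BD', [0.4787, -0.0437, 0.012], np.float64(0.0006))
   ('CD', [0.4787, -0.0434, 0.0126], np.float64(0.0004))
nut
   [('B', [158.0, 136.0])]
  corner deg mod60 B 15.8 flat normal 45.8 rmax 0.0201 6 [[4524, -1635], [4663, -1772], [4856, -1722], [4897, -1530], [4763, -1393], [4573, -1448]]
gear
   [('B', [148.0, 265.0])]
chuck
   []
sb
   [('B', [547.0, 195.0]), ('C', [374.0, 195.0]), ('D', [281.0, 238.0])]
   ('BC', [0.5339, 0.2571, 0.0197], np.float64(0.0002))
   ('BD', [0.534, 0.257, 0.0199], np.float64(0.0))
   ('CD', [0.5337, 0.2569, 0.0204], np.float64(0.0001))
sg
   [('B', [454.0, 187.0]), ('C', [272.0, 187.0]), ('D', [179.0, 233.0])]
   ('BC', [0.5217, 0.1475, 0.0337], np.float64(0.0))
   ('BD', [0.5217, 0.1475, 0.0338], np.float64(0.0))
   ('CD', [0.5216, 0.1475, 0.034], np.float64(0.0))
sn
   [('B', [504.0, 309.0]), ('C', [347.0, 309.0]), ('D', [262.0, 344.0])]
   ('BC', [0.674, 0.2361, 0.0249], np.float64(0.0001))
   ('BD', [0.673, 0.235, 0.0264], np.float64(0.0))
   ('CD', [0.6711, 0.2351, 0.0288], np.float64(0.0003))
  corner deg mod60 B 9.3 flat normal 39.3 rmax 0.0193 6 [[6531, 2274], [6638, 2143], [6831, 2181], [6887, 2372], [6775, 2503], [6597, 2476]]
  corner deg mod60 C 9.3 flat normal 39.3 rmax 0.0196 6 [[6515, 2315], [6636, 2170], [6829, 2204], [6899, 2387], [6787, 2522], [6582, 2495]]
  corner deg mod60 D 12.1 flat normal 42.1 rmax 0.0197 7 [[6508, 2327], [6639, 2179], [6831, 2224], [6876, 2409], [6786, 2496], [6609, 2483], [6551, 2447]]
sc
   []
cross C [[0.5647, 0.1993, 0.036], [0.5624, 0.1985, 0.042]] top [0.5598 0.1938 0.04  ]
(array([0.56224632, 0.19684953, 0.03732916]), np.float64(0.005705211274445337))
C [318 254]
origin 168 74 (300, 300, 3)
D [227 294]
origin 77 114 (300, 300, 3)
```

View pics/D2.png

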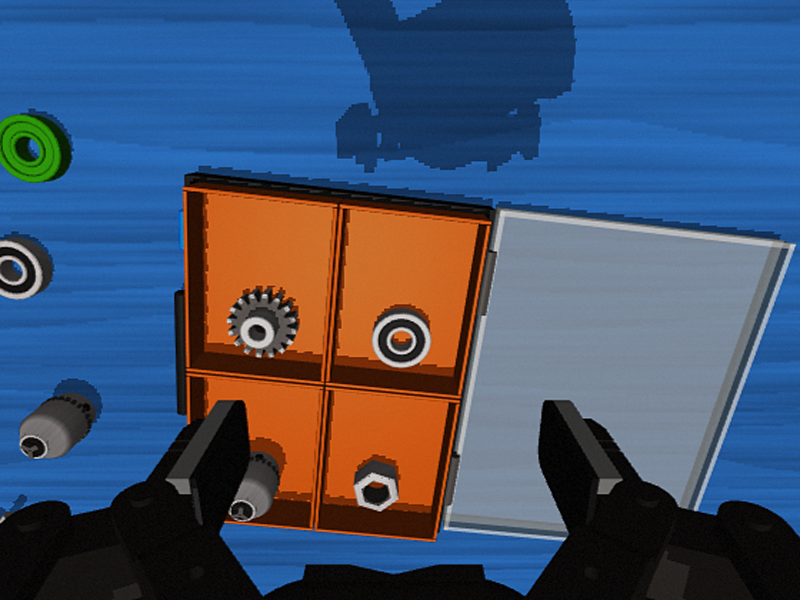

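Shot D (red and blue swapped in saving) shows the divider cross at (324,385), near corners at (184,188) and (491,220), and the loose chuck's jaw tips at (33,447), all enlarged ×1/0.7. I'll triangulate these against shots C, A and B.

Run:
```python
from h import *
T={n:np.load(f"pics/{n}.npy") for n in"ABCD"}
def t(k,n1,a,n2,b,s1=1,s2=1):
    p,r=tri(ray("wrist",np.array(a)*s1,T[n1]),ray("wrist",np.array(b)*s2,T[n2]));print(k,np.round(p,4),round(r,4));return p
c=t("cross","C",(459,324),"D",(324,385),.7,.7)
l=t("cornerL","C",(328,106),"D",(184,188),.7,.7)
r=t("cornerR","C",(645,146),"D",(491,220),.7,.7)
m=t("mid","C",(487,128),"D",(340,206),.7,.7)
d=l-r;print("bin y angle deg",np.degrees(np.arctan2(-d[1],-d[0])),np.linalg.norm(d[:2]))
d=c-m;print("bin x angle deg",np.degrees(np.arctan2(d[1],d[0])),np.linalg.norm(d[:2]))
t("gear","A",(247.5,302),"B",(148,265)); t("nut","A",(266,182.5),"B",(158,136))
t("chuck jaw","C",(153,389),"D",(33,447),.7,.7); t("schuck jaw","C",(368,457),"D",(241,511),.7,.7)
# chuck body via bottom side and grey in B: image of axis
print("chuck from top cam/side @.03",plane("top",(291,154),.035),plane("side",(340.3,204),.03))
im=cv2.imread("pics/A.png");B=cv2.imread("pics/B.png")
print(proj("wrist",(.61,-.03,.03),T["B"]))
w=np.hstack([cv2.resize(B[210:310,230:340],(400,364),interpolation=2),cv2.resize(B[210:310,100:210],(400,364),interpolation=2)])
w=np.vstack([w,np.hstack([cv2.resize(im[150:210,230:310],(400,236),interpolation=2),cv2.resize(B[105:165,120:200],(400,236),interpolation=2)])])
cv2.imwrite("pics/w.png",w)
```

```text
cross [0.5611 0.1984 0.0441] 0.0006
cornerL [0.4133 0.1088 0.0403] 0.0018
cornerR [0.4369 0.3198 0.0333] 0.0006
mid [0.4264 0.2133 0.0328] 0.0015
bin y angle deg 83.6128113911929 0.21232825923961154
bin x angle deg -6.31635102179409 0.1354396182447983
gear [ 0.6136 -0.1817  0.0283] 0.0014
nut [ 0.4713 -0.1591  0.0182] 0.0008
chuck jaw [ 0.6099 -0.0282  0.0527] 0.0001
schuck jaw [0.6611 0.1314 0.064 ] 0.0004
chuck from top cam/side @.03 [ 0.6051467  -0.02828455  0.035     ] [ 0.60628318 -0.03536206  0.03      ]
[282.40803937 262.35029469]
```

View pics/w.png

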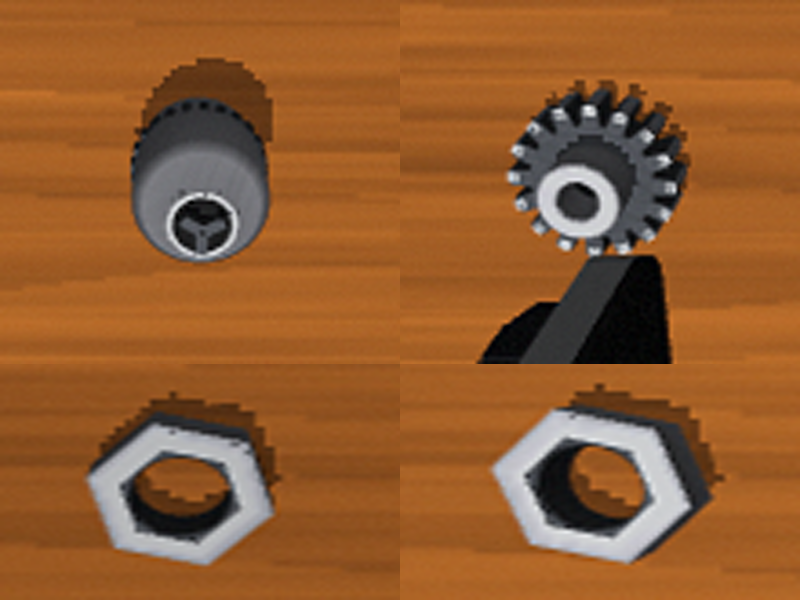

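The bins are at −6.4° yaw. The cross is at (0.561, 0.198) and the rim near z ≈ 0.04. The sample tops (0.020, 0.034) put the floor at about 0.006, and the sample positions agree with the bin origins to 3–5 mm. The crop shows the chuck upright, the gear hub up and the nut's flat normals at about −14.5°, 45.5° and 105.5°. I'll do the bearing first.

```bash
cat >> h.py <<'E'
CR=np.array([.5611,.1984]);YA=np.radians(83.6);EY=np.array([np.cos(YA),np.sin(YA)]);EX=np.array([EY[1],-EY[0]])
def spot(sx,sy,dx=-.033): return CR+EX*(sx*.0705+dx)+EY*sy*.0535
def pick(xy,z,a,pre,up=.15):
    arm.grip(pre); arm.move_pose([*xy,z+.08],quat(a)); arm.servo_line([*xy,z],speed=.12)
    arm.grip(0.0); w=arm.read_gripper_width(); arm.servo_line([*xy,up],speed=.2)
    print("picked t",arm.read_t(),"w",round(w,4),"after lift",round(arm.read_gripper_width(),4),"F",round(arm.read_grip_force(),1),arm.read_force()[2])
def place(xy,zpick,a=YA,extra=.012):
    arm.move_pose([*xy,.15],quat(a)); z=zpick+.013; arm.servo_line([*xy,z],speed=.15)
    f0=arm.read_force()[2]; w=arm.read_gripper_width()
    while z>zpick+.002:
        z-=.001; arm.servo_line([*xy,z],speed=.02); f=arm.read_force()[2]-f0
        if f>3: break
    print("set at dz",round(z-zpick,4),"f",round(f,1),"tcp",np.round(arm.read_tcp_pos(),4))
    arm.grip(w+extra); arm.servo_line([*xy,.15],speed=.2); print("t",arm.read_t())
E
python3 - <<'E'
from h import *
pick((.478,-.044),.002,YA,.07)
im,T=shot("pk1")
E
```

```text
picked t 6.625 w 0.0444 after lift 0.0443 F 61.1 -1.7511714226358122
```

View pics/pk1.png

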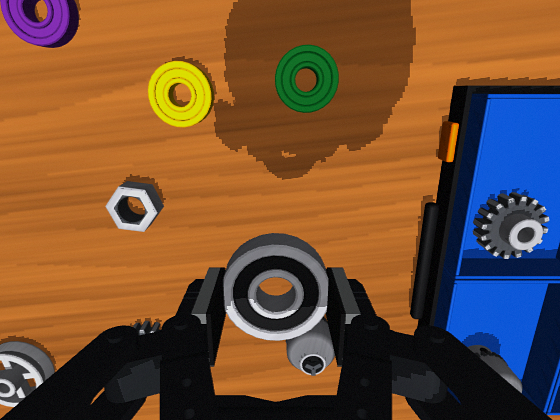

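The bearing is held centred and level between the pads at about (275,292). I'll place it, then pick and place the chuck.

Run:
```python
from h import *
place(spot(-1,1),.002)
im,T=shot("pl1")
pick((.609,-.029),.010,YA,.065)
place(spot(1,-1),.010)
shot("pl2")
cv2.imwrite("pics/pl.png",np.hstack([cv2.resize(cv2.imread(f"pics/pl{i}.png"),(400,300)) for i in(1,2)]))
```

```text
set at dz 0.008 f 6.2 tcp [0.4643 0.2632 0.0106]
t 11.275
picked t 14.85 w 0.0407 after lift 0.0403 F 60.8 -3.161472114949485
set at dz 0.008 f 6.1 tcp [0.5926 0.1411 0.0186]
t 18.9
```

View pics/pl.png

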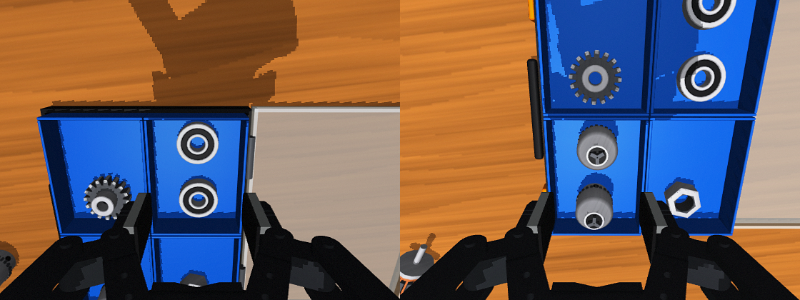

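The left half shows both bearings flat in the bearing bin at (198,143) and (198,200). The right half shows both chucks upright at (597,150) and (594,210). Gear and nut are next.

Run:
```python
from h import *
pick((.612,-.182),.0155,YA,.06)
shot("pk3")
place(spot(-1,-1),.0155)
pick((.471,-.1585),.003,np.radians(105.5),.065)
shot("pk4")
place(spot(1,1),.003)
arm.move_pose([.45,.0,.25],quat(YA))
for n in("top","side"): cv2.imwrite(f"pics/{n}1.png",arm.capture(n)[:,:,::-1])
t=cv2.imread("pics/top1.png")[90:310,120:450];s=cv2.imread("pics/side1.png")[70:400,180:470]
cv2.imwrite("pics/end.png",np.hstack([cv2.resize(t,(440,293),interpolation=2),cv2.resize(s[:250],(350,293),interpolation=2)]))
for c,r,a in blobs(cv2.imread("pics/top1.png")[:,:,::-1].copy(),(0,0,30),(180,75,255)):
    if a<800: print(np.round(r[0],1),a,np.round(plane("top",r[0],.012),3))
```

```text
picked t 22.5 w 0.0231 after lift 0.0232 F 58.9 -3.126641165066538
set at dz 0.007 f 11.2 tcp [0.4525 0.1569 0.0237]
t 27.475
picked t 31.175 w 0.0344 after lift 0.035 F 60.3 -1.5779642443398387
set at dz 0.007 f 6.9 tcp [0.6045 0.2475 0.0112]
t 36.4667
[420. 226.] 366.5 [ 0.447 -0.303  0.012]
[157. 223.] 362.5 [0.463 0.265 0.012]
[161.5 190.5] 354.5 [0.535 0.257 0.012]
[487.4 186.4] 123.5 [ 0.531 -0.454  0.012]
[165.8 159.5] 252.0 [0.605 0.249 0.012]
[422.  144.5] 702.5 [ 0.628 -0.319  0.012]
[172. 129.] 252.5 [0.675 0.236 0.012]
[329.5 104.2] 204.0 [ 0.725 -0.118  0.012]
[339.7  87.8] 278.0 [ 0.763 -0.142  0.012]
```

View pics/end.png

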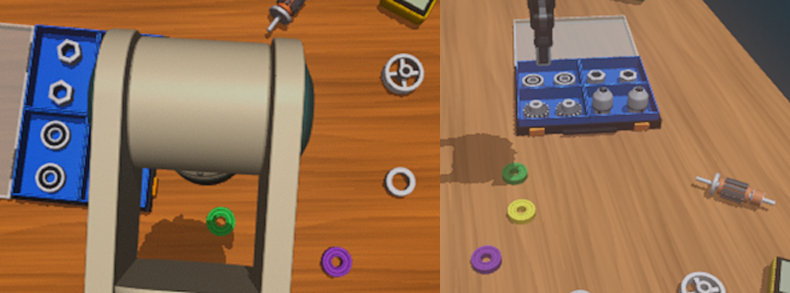

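The side view shows two of each kind in every bin: bearings (533,79) and (565,77), nuts (597,75) and (628,75), gears (536,110) and (568,108) with hubs up, chucks (603,97) and (637,97) standing. In the top view the spacer and pulley have the same centres as at the start, (420,226) and (422,144.5).

```bash
python3 -c "
from bench import arm
arm.sleep(.5);print(arm.hand_in(),arm.read_t())"
```

```text
the job is handed in; nothing more can be done
the job is handed in; nothing more can be done
```

The bearing, gear, chuck and nut were each set down in the bin of their own kind, the spacer ring and pulley were not moved, and the job is handed in (about 37 s on the robot's clock, no verdict shown).

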